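# Hold a spice-rack rail against its side panel for screwing

### The arm

A 7-joint arm with a two-finger parallel gripper is mounted at the origin on a cart in front of the work surface, level with it; the furniture and walls round the work are solid. World frame = base frame: x ahead of the robot, y to its left, z up, the work surface at z = 0. Lengths are in m, angles in rad, forces in N, time in s.
With the tool pointing down it reaches from about 0.425 to 1.025 m from the base axis. Payload 9.4 kg.
Tool frame: the origin (TCP) lies at the very end of the fingers, on their centre line; the grasp point (between the pads) lies 19 mm behind it; z points along the fingers, y is the line along which they close (so a half turn about z gives the same grasp; the last joint's range is limited). The gripper opens to 93 mm and grips with 3 to 60 N. Pads are 15 mm wide; open, the fingers measure 128 mm over their backs; the gripper's body (75 mm by 188 mm) begins 65 mm behind the grasp point.
Start: joints at [-1.319, 0.599, -0.003, 1.599, 0.002, 0.943, -0.08], TCP at [0.234, 0.686, 0.219] pointing down, gripper open.
Joint ranges: [-2.57, 2.57], [-0.35, 1.97], [-1.29, 1.29], [0.11, 2.56], [-1.05, 4.19], [0.11, 1.86], [-2.63, 2.63]. Speed limits (rad/s): [2.22, 2.22, 3.01, 3.01, 3.14, 3.14, 3.14].

### API

Orientations are given as a unit quaternion [w, x, y, z].
In Python, from rig import monitor, cams, ctrl gives the robot as it stands.
- The arm moves only by the tool play_rows, never from a script. Its arguments are lists of equal length, an entry for each row: "translation": the shift along the tool's x, y, z in m, a list of three; "turn": the turn, a rotation vector about the tool's x, y, z in degrees, a list of three. A call has 1 to 5 rows; each row is the pose to reach, as a shift and turn from the pose commanded when the call began, along the tool's axes at that moment; what a row does not reach only later rows make up. A row lasts 1/10 s, in which the tool goes at most 50 mm and 8.59 degrees, less where a joint would pass 70% of its speed; a pose out of reach is approached as far as the arm can. A call with a gripper value outside its range is refused whole. "jaw" is the closure, from -1 (fully open) to 1 (shut), set as the call begins (left out, the last holds). The fingers move at their own pace and stop on an object; "squeeze" is the grip in N (left out, the last holds). Time passes only in rows, so rows that repeat a pose let the fingers close. It gives the time, the measured TCP pose, the force, the opening and the grip force at its end, in the units of the state.
- monitor.get_state(): the state, without advancing time (a new reading comes with each control period).
- cams.get_image(name): name is "side" or "top" or "wrist"; returns the picture (480x640x3 uint8, red, green, blue); there is no depth.
- cams.calibration(name): a dict with "camera_matrix" (3x3 intrinsics, pixels), "world_from_camera" (4x4, takes a point from camera to world coordinates). Camera axes: x right, y up, looking along -z (the intrinsics and any distortion apply to the point x, -y, -z); pixel columns grow to the right and rows downward; lengths in m; the calibration is good to about 2 mm. A picture is of the moment at which its call begins: read the wrist's pose just before it. calibration takes no time and is no camera call; for the wrist camera it gives the pose at the moment of the call.
- ctrl.close_job(): hands the job in; it is judged then, once.
Trained networks look in the newest picture that a camera, given by its name, has taken for a name from the list of things; names that differ only in an ending like _2 or _b are one class to them, and where a whole thing is asked for, a point or a joint stands for the part that bears it (a point fixed in the world has none). Each returns a list of dicts, best first, with "score" (0 to 1); they miss things now and then, are a little off and sometimes report something else, mostly with a low value. They report only what shows in the picture. A call takes as long as a camera call.
- cams.find_in(camera, name): "uv" ([column, row] in pixels, amid what is visible of it).
- cams.trace(camera, name): "region" (480x640 bool, what is visible of it) and "uv" ([column, row] in pixels, amid what is visible of it).
The state is a dict: "t": time; "joint_positions": joint angles; "joint_vel": joint speeds; "joint_efforts": joint torques, N m; "tool_pos": TCP position; "tcp_rot": TCP orientation; "ft_force": force on the tool from outside, world axes, zero at the start; "wrist_torque": the same for the moment, N m; "grip_width": finger opening in m; "gripper_force": force on a finger pad.
Only numpy, scipy, OpenCV 4.12 (cv2) and the standard library are available. Lean on these libraries where they do the work, as an engineer would, in place of code of your own. Each camera call takes 0.05 s, during which the arm holds its last target. There are 200 camera calls.

### The job

Act as the third hand while a spice rack is screwed together: pick up the light oak rail (not the dark walnut one), carry it to the jig and, holding it in the air, level and square to the light oak side panel, press one of its ends inside the black outline on the panel until the brass pointer stands in the green field of the scale, never letting the pointer reach the red. Finish holding the rail there with that steady push, without letting go, and leave the other things where they are.

Things in the scene. Friction and masses are not known exactly. Their poses are not given: they have to be found in the camera images.
- oak_rail: loose light oak bar, 150 (its x) x 24 (its y) x 36 mm (its z), about 0.1 kg, a dark slot drawn along its top; lies on the worktop on its 24 mm wide underside; origin at the centre of its underside; either end may be used. Wall cabinets hang over the back of the worktop from about 0.6 m ahead of the robot: swing the arm round folded in
- rail_end_a (a point): centre of the oak rail's end face at its -x end (75 mm from the middle, 18 mm above the underside); axes as the rail's
- rail_end_b (a point): centre of the oak rail's end face at its +x end; axes as the rail's
- walnut_rail: loose dark walnut bar of the same size and shape as the oak rail, spare, to be left alone; origin at the centre of its underside
- jig: fixed assembly jig: plywood base 125 x 120 x 14 mm behind the panel (under the place where the rail is held there is only the worktop), rods with springs, at the left a white scale at 99 mm height with a green and then a red field. Origin on the worktop under the middle of the panel's front face at rest; x is the direction to press in (roughly away from the robot), z up
- panel_mark (a point): centre of the black outline (inside 40 wide x 52 mm high) on the front of the upright light oak panel, 60 mm above the worktop, midway across. The panel is 14 thick x 110 wide, its foot 17 mm and its top 102 mm above the worktop (brass pointer on top to 105 mm). Moves with the panel; x points into the panel (pressing direction), z up
- side_panel (a joint): travel in m of the panel on its springs along the jig's x: 0 at rest, 0.024 at the end stop. The springs push back with 700 N/m, no preload (0.012 m = about 8.4 N). Pointer in the green field from 0.008 to 0.016 (5.6 to 11.2 N), at the red from 0.019; the panel springs back when let go
- screwdriver: loose screwdriver, lying; bystander
- salt_shaker: loose glass salt shaker, 44 mm across, 90 mm high; bystander; origin under its middle
- spice_jar: loose glass spice jar with a yellow cap, 42 mm across, 96 mm high; bystander; origin under its middle
- garlic_bulb: loose garlic bulb, 56 mm; bystander; origin under its middle
- artichoke: loose green artichoke, about 70 mm; bystander; origin under its middle

How it is judged:
On the way:
1. the oak rail is lifted clear of the worktop in the gripper, the panel still at rest (height (world z) of oak_rail above 0.02 m and contact force between the fingers and oak_rail above 2 N and value of joint side_panel below 0.002 m), for 0.2 s.
At the end, for the whole second after the job is handed in: Oak rail gripped, over 20 mm above the worktop, level and square within 5 degrees; one end on the panel within 9 mm of the outline's centre; panel travel 8 to 16 mm, contact force 4 to 14 N, steady (rail 10, panel 4 mm/s); gripper not on the panel (((y of rail_end_a in the frame of panel_mark between -0.009 and 0.009 m and z of rail_end_a in the frame of panel_mark between -0.009 and 0.009 m and x of rail_end_a in the frame of panel_mark between -0.005 and 0.005 m) or (y of rail_end_b in the frame of panel_mark between -0.009 and 0.009 m and z of rail_end_b in the frame of panel_mark between -0.009 and 0.009 m and x of rail_end_b in the frame of panel_mark between -0.005 and 0.005 m)) and value of joint side_panel between 0.008 and 0.016 m and contact force between oak_rail and side_panel between 4 and 14 N and angle between the x axis of oak_rail and the x axis of panel_mark, either way round below 0.09 rad and angle between oak_rail's own z axis and vertical below 0.09 rad and contact force between the fingers and oak_rail above 2 N and contact force between each of the arm, the fingers and side_panel below 0.5 N and height (world z) of oak_rail above 0.02 m and linear speed of oak_rail below 0.01 m/s and velocity of joint side_panel between -0.004 and 0.004 m/s); the arm keeps its last pose, push and grip.
It fails at once if the pointer reaches the red field (travel over 19 mm) (value of joint side_panel above 0.019 m).
It fails at once if a bystander (walnut rail, screwdriver, salt shaker, spice jar, garlic, artichoke) is moved more than 30 mm (distance of any of walnut_rail, screwdriver, salt_shaker, spice_jar, garlic_bulb, artichoke from where it was at the start of the episode above 0.03 m).
It also fails if it takes over 48 s, if anything falls off the work surface, if the arm or the gripper's body presses on something with over 40 N, if the wrist force passes 120 N, or if a joint passes its speed limit or range.

## Working session

There is one attempt and no reset: what is moved stays moved. The work goes in short steps, Python scripts to look and compute and a tool call to move; the robot and the scene stay as the last step left them, time stands still between calls to the robot, and variables do not carry over. Pictures are saved under pics/ and viewed, at most 10 in all, crops included, and the job is handed in when it is done.

Besides the shell and the picture viewer there is one more tool, called after "Request:" by a JSON object that holds its "op" and its "data", one argument or row to a line. play_rows: Moves the arm, as the interface text tells. Its arguments: {"type":"object","properties":{"translation":{"type":"array","items":{"type":"array","items":{"type":"number"}}},"turn":{"type":"array","items":{"type":"array","items":{"type":"number"}}},"jaw":{"type":"number"},"squeeze":{"type":"number"}},"required":["translation","turn"]}

```bash
mkdir -p pics
python3 - <<'E'
from rig import monitor,cams,ctrl
import cv2,numpy as np
s=monitor.get_state();print({k:np.round(v,3).tolist() for k,v in s.items()})
ims=[cv2.cvtColor(cams.get_image(n),cv2.COLOR_RGB2BGR) for n in("side","top")]
for n,i in zip(("side","top"),ims):
    cv2.imwrite(f"pics/{n}0.png",i)
    c=cams.calibration(n);print(n,c)
for n in ("side","top"):
  for o in ("oak_rail","walnut_rail","side_panel","panel_mark","rail_end_a","jig","screwdriver","salt_shaker","spice_jar","garlic_bulb","artichoke"):
    print(n,o,[(np.round(d["uv"]).tolist(),round(float(d["score"]),2)) for d in cams.find_in(n,o)][:3])
print(monitor.get_state()["t"])
E
```

```text
{'t': 0.0, 'joint_positions': [-1.319, 0.6, -0.002, 1.6, 0.002, 0.943, -0.08], 'joint_vel': [0.002, 0.001, 0.0, -0.0, 0.002, -0.0, -0.0], 'joint_efforts': [-0.001, -76.506, 1.498, -25.236, -0.052, 0.017, 0.0], 'tool_pos': [0.234, 0.686, 0.218], 'tcp_rot': [-0.0, 0.164, 0.987, -0.001], 'ft_force': [-0.787, -0.315, -0.083], 'wrist_torque': [-0.035, -0.02, 0.034], 'gripper_force': 0.0, 'grip_width': 0.093}
side {'camera_matrix': array([[474.64466556,   0.        , 313.96256258],
       [  0.        , 474.64466556, 236.20487215],
       [  0.        ,   0.        ,   1.        ]]), 'world_from_camera': array([[ 0.86000672,  0.25389157, -0.44263699,  0.05424002],
       [-0.51024627,  0.43823147, -0.7400013 , -0.9777699 ],
       [ 0.00609737,  0.86225997,  0.50642924,  0.57257315],
       [ 0.        ,  0.        ,  0.        ,  1.        ]])}
top {'camera_matrix': array([[623.41282229,   0.        , 306.26919854],
       [  0.        , 623.41282229, 241.92675975],
       [  0.        ,   0.        ,   1.        ]]), 'world_from_camera': array([[-1.71094785e-04,  9.81791969e-01, -1.89959
[... 590 characters left out ...]
[356.0, 224.0], 0.86)]
side spice_jar [([397.0, 242.0], 0.6)]
side garlic_bulb [([425.0, 281.0], 0.77), ([427.0, 315.0], 0.72)]
side artichoke [([428.0, 316.0], 0.89)]
top oak_rail [([348.0, 264.0], 0.67)]
top walnut_rail [([288.0, 180.0], 0.75), ([286.0, 258.0], 0.61), ([216.0, 223.0], 0.22)]
top side_panel [([216.0, 227.0], 0.77)]
top panel_mark [([213.0, 222.0], 0.63)]
top rail_end_a [([346.0, 263.0], 0.57)]
top jig [([217.0, 205.0], 0.57), ([284.0, 260.0], 0.33)]
top screwdriver [([455.0, 292.0], 0.79)]
top salt_shaker [([290.0, 180.0], 0.76)]
top spice_jar [([337.0, 171.0], 0.71)]
top garlic_bulb [([388.0, 186.0], 0.59)]
top artichoke [([214.0, 225.0], 0.47), ([349.0, 264.0], 0.21)]
1.2
```

View pics/side0.png

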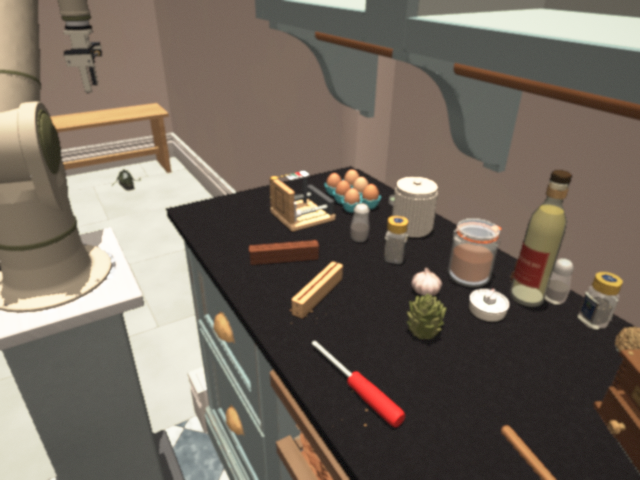

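View pics/top0.png

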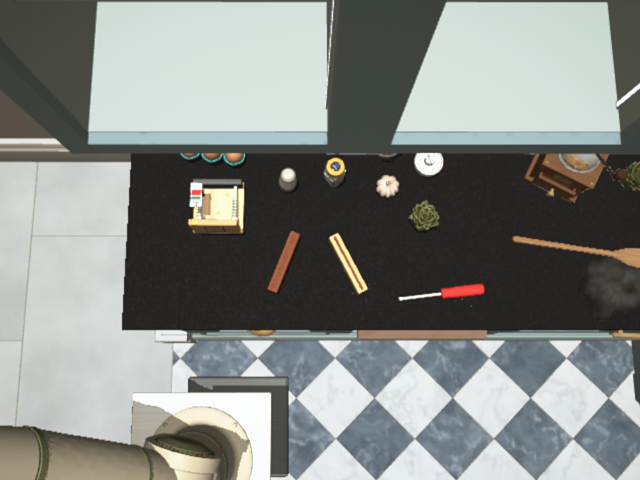

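The side view shows the oak rail at (318,288), the walnut rail at (284,252) and the jig at (300,205). In the top view they are at (348,264), (284,262) and (217,210). The top network's "artichoke" hit is wrong: the artichoke is really at (424,215). Next I'll measure more finely.

```bash
cat > h.py <<'E'
import numpy as np,cv2
from scipy.spatial.transform import Rotation as R
from rig import monitor,cams,ctrl
def ray(c,uv):
    K=c["camera_matrix"];T=c["world_from_camera"]
    p=np.linalg.solve(K,[uv[0],uv[1],1.]);d=T[:3,:3]@np.array([p[0],-p[1],-1]);return T[:3,3],d/np.linalg.norm(d)
def onz(c,uv,z):
    o,d=ray(c,uv);return o+d*(z-o[2])/d[2]
def tri(rs):
    A=0;b=0
    for o,d in rs:
        P=np.eye(3)-np.outer(d,d);A=A+P;b=b+P@o
    x=np.linalg.solve(A,b);return x,[np.linalg.norm(np.cross(x-o,d)) for o,d in rs]
def proj(c,X):
    T=c["world_from_camera"];p=T[:3,:3].T@(np.asarray(X)-T[:3,3]);q=c["camera_matrix"]@np.array([p[0],-p[1],-p[2]]);return q[:2]/q[2]
E
python3 - <<'E'
from h import *
C={n:cams.calibration(n) for n in("side","top")}
cams.get_image("top");cams.get_image("side")
for n in C:
  for o in("oak_rail","walnut_rail","side_panel","jig"):
    for r in cams.trace(n,o)[:1]:
      m=r["region"].astype(np.uint8);cs=cv2.findContours(m,0,1)[0];c=max(cs,key=cv2.contourArea)
      b=cv2.boxPoints(cv2.minAreaRect(c));print(n,o,round(float(r["score"]),2),m.sum(),np.round(b,1).tolist())
      if n=="top" and "rail" in o: print([np.round(onz(C[n],p,.036),3).tolist() for p in b])
for f,(x0,y0,x1,y1) in {"side":(240,160,350,320),"top":(170,160,380,310)}.items():
  i=cv2.imread(f"pics/{f}0.png")[y0:y1,x0:x1];k=3.6
  cv2.imwrite(f"pics/{f}c.png",cv2.resize(i,None,fx=k,fy=k,interpolation=cv2.INTER_CUBIC))
E
```

```text
side oak_rail 0.88 1226 [[285.0, 306.0], [333.0, 258.0], [347.0, 272.0], [299.0, 320.0]]
side walnut_rail 0.89 1297 [[248.3000030517578, 245.60000610351562], [316.70001220703125, 240.1999969482422], [318.29998779296875, 260.1000061035156], [249.89999389648438, 265.5]]
side side_panel 0.97 917 [[256.0, 192.0], [274.0, 174.0], [309.0, 209.0], [291.0, 227.0]]
side jig 0.9 2396 [[265.0, 178.1999969482422], [325.1000061035156, 166.5], [335.8999938964844, 222.10000610351562], [275.79998779296875, 233.6999969482422]]
top oak_rail 0.75 808 [[326.29998779296875, 237.10000610351562], [338.1000061035156, 230.8000030517578], [368.6000061035156, 288.0], [356.79998779296875, 294.29998779296875]]
[[0.507, -0.288, 0.036], [0.522, -0.316, 0.036], [0.386, -0.385, 0.036], [0.371, -0.358, 0.036]]
top walnut_rail 0.93 703 [[266.70001220703125, 289.0], [290.79998779296875, 229.6999969482422], [301.29998779296875, 234.0], [277.20001220703125, 293.29998779296875]]
[[0.384, -0.149, 0.036], [0.524, -0.204, 0.036], [0.514, -0.229, 0.036], [0.374, -0.173, 0.036]]
top side_panel 0.79 737 [[189.0, 231.0], [189.0, 208.0], [240.0, 208.0], [240.0, 231.0]]
top jig 0.97 2893 [[188.6999969482422, 232.3000030517578], [190.10000610351562, 177.10000610351562], [245.39999389648438, 178.5], [243.89999389648438, 233.6999969482422]]
```

View pics/sidec.png

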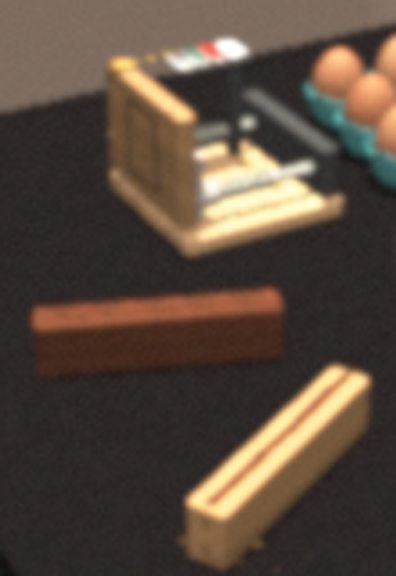

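View pics/topc.png

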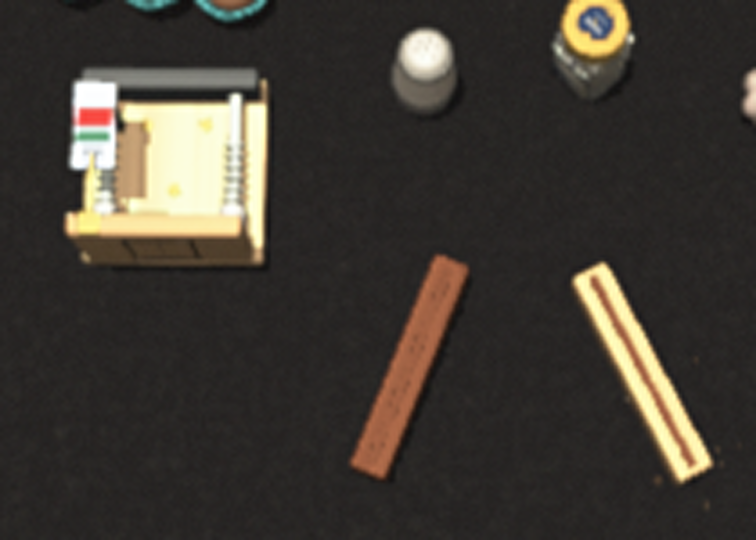

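The side crop shows the oak rail with a slot along its top, and the panel's front face with the outline at about (128–160, 85–197) in crop pixels. The top crop shows the panel's front top edge from (68,235) to (242,236), and both rails clear of each other.

Run:
```python
from h import *
C={n:cams.calibration(n) for n in("side","top")}
s=lambda u,v:ray(C["side"],(u/3.6+240,v/3.6+160)); t=lambda u,v:ray(C["top"],(u/3.6+170,v/3.6+160))
P={"panel TL":(s(111,72),t(68,235)),"panel TR":(s(192,124),t(242,236)),
"rail near top -y":(s(232,508),t(710,462)),"rail near top +y":(s(187,497),t(680,482)),"rail far +y":(s(335,364),t(573,280)),"rail far -y":(s(371,380),t(605,263))}
for k,v in P.items():
    x,e=tri(v);print(k,np.round(x,4),np.round(e,4))
for uv in((68,235),(242,236)):print(np.round(onz(C["top"],(uv[0]/3.6+170,uv[1]/3.6+160),.102),4))
for n in("salt_shaker","spice_jar"):print(n)
```

```text
panel TL [0.5253 0.027  0.0873] [0.0017 0.0017]
panel TR [ 0.5261 -0.0851  0.0925] [0.0044 0.0044]
rail near top -y [ 0.3877 -0.3833  0.0354] [0.0026 0.0026]
rail near top +y [ 0.3739 -0.3634  0.0346] [0.0016 0.0016]
rail far +y [ 0.507  -0.2954  0.0326] [0.0015 0.0015]
rail far -y [ 0.5184 -0.3165  0.0301] [0.001 0.001]
[0.5205 0.0248 0.102 ]
[ 0.5199 -0.0845  0.102 ]
salt_shaker
spice_jar
```

The panel's front centre is near (0.520, -0.030) with yaw near 0. The rail centre is near (0.447, -0.339) with yaw near 27° and its top at about 0.034 m, which fits the stated sizes. I'll plan a folded-in swing to hover over the rail.

```bash
cat >> h.py <<'E'
def show(path):  # path: list of (pos, yaw of tool y deg); tool down; path[0]=commanded now
    def rot(y):
        y=np.radians(y);ty=[np.cos(y),np.sin(y),0];tz=[0,0,-1];return np.column_stack([np.cross(ty,tz),ty,tz])
    for i in range(0,len(path)-1,5):
        p0,y0=path[i];ch=path[i+1:i+6]
        print("T",[np.round(rot(y0).T@(np.array(p)-p0),3).tolist() for p,y in ch]," R",[[0,0,round(-(y-y0),1)] for p,y in ch])
E
python3 - <<'E'
from h import *
s=monitor.get_state();p0=s["tool_pos"];N=25
az0=np.degrees(np.arctan2(p0[1],p0[0]));r0=np.hypot(*p0[:2]);y=R.from_quat(np.roll(s["tcp_rot"],-1)).as_matrix()[:,1];y0=np.degrees(np.arctan2(y[1],y[0]));print(p0,az0,r0,y0)
g=np.array([.4645,-.33]);az1=np.degrees(np.arctan2(g[1],g[0]));r1=np.hypot(*g)
u=np.linspace(0,1,N+1);r=np.interp(u,[0,.3,.8,1],[r0,.48,.48,r1]);az=np.interp(u,[0,.25,.9,1],[az0,az0-18,az1+6,az1])
path=[(np.array([r[i]*np.cos(np.radians(az[i])),r[i]*np.sin(np.radians(az[i])),.22]),y0+u[i]*(-62.7-y0)) for i in range(N+1)]
path[0]=(p0,y0);print(max(np.linalg.norm(path[i+1][0]-path[i][0]) for i in range(N)))
show(path)
E
```

```text
[0.23411885 0.68616227 0.21862072] 71.16033752572957 0.72500364878048 71.16141705336531
0.052034848089331495
T [[-0.035, -0.034, -0.001], [-0.066, -0.069, -0.001], [-0.094, -0.105, -0.001], [-0.119, -0.143, -0.001], [-0.14, -0.181, -0.001]]  R [[0, 0, np.float64(5.4)], [0, 0, np.float64(10.7)], [0, 0, np.float64(16.1)], [0, 0, np.float64(21.4)], [0, 0, np.float64(26.8)]]
T [[-0.033, -0.027, 0.0], [-0.077, -0.054, 0.0], [-0.121, -0.069, 0.0], [-0.164, -0.071, 0.0], [-0.206, -0.076, 0.0]]  R [[0, 0, np.float64(5.4)], [0, 0, np.float64(10.7)], [0, 0, np.float64(16.1)], [0, 0, np.float64(21.4)], [0, 0, np.float64(26.8)]]
T [[-0.041, 0.01, 0.0], [-0.083, 0.017, 0.0], [-0.126, 0.02, 0.0], [-0.168, 0.019, 0.0], [-0.211, 0.014, 0.0]]  R [[0, 0, np.float64(5.4)], [0, 0, np.float64(10.7)], [0, 0, np.float64(16.1)], [0, 0, np.float64(21.4)], [0, 0, np.float64(26.8)]]
T [[-0.041, 0.011, 0.0], [-0.083, 0.019, 0.0], [-0.125, 0.023, 0.0], [-0.168, 0.023, 0.0], [-0.21, 0.019, 0.0]]  R [[0, 0, np.float64(5.4)], [0, 0, np.float64(10.7)], [0, 0, np.float64(16.1)], [0, 0, np.float64(21.4)], [0, 0, np.float64(26.8)]]
T [[-0.036, 0.03, 0.0], [-0.077, 0.056, 0.0], [-0.108, 0.078, 0.0], [-0.13, 0.098, 0.0], [-0.153, 0.117, 0.0]]  R [[0, 0, np.float64(5.4)], [0, 0, np.float64(10.7)], [0, 0, np.float64(16.1)], [0, 0, np.float64(21.4)], [0, 0, np.float64(26.8)]]
```

Request:
{"op": "play_rows", "data": {
  "translation": [
    [-0.035,-0.034,0],
    [-0.066,-0.069,0],
    [-0.094,-0.105,0],
    [-0.119,-0.143,0],
    [-0.14,-0.181,0]
  ],
  "turn": [
    [0,0,5.4],
    [0,0,10.7],
    [0,0,16.1],
    [0,0,21.4],
    [0,0,26.8]
  ],
  "jaw": -1
}}

```text
t: 2.2
tool_pos: [0.3091, 0.4677, 0.2188]
tcp_rot: [0.0, 0.39, 0.921, 0.0]
ft_force: [0.2, 0.7, 0.1]
grip_width: 0.0931
gripper_force: 0.0
```

Request:
{"op": "play_rows", "data": {
  "translation": [
    [-0.033,-0.027,0],
    [-0.077,-0.054,0],
    [-0.121,-0.069,0],
    [-0.164,-0.071,0],
    [-0.206,-0.076,0]
  ],
  "turn": [
    [0,0,5.4],
    [0,0,10.7],
    [0,0,16.1],
    [0,0,21.4],
    [0,0,26.8]
  ]
}}

```text
t: 2.7
tool_pos: [0.3988, 0.2679, 0.2192]
tcp_rot: [0.0, 0.592, 0.806, 0.001]
ft_force: [1.3, 0.5, 0.2]
grip_width: 0.0929
gripper_force: 0.0
```

Request:
{"op": "play_rows", "data": {
  "translation": [
    [-0.041,0.01,0],
    [-0.083,0.017,0],
    [-0.126,0.02,0],
    [-0.168,0.019,0],
    [-0.211,0.014,0]
  ],
  "turn": [
    [0,0,5.4],
    [0,0,10.7],
    [0,0,16.1],
    [0,0,21.4],
    [0,0,26.8]
  ]
}}

```text
t: 3.2
tool_pos: [0.4758, 0.0709, 0.2189]
tcp_rot: [0.0, 0.763, 0.647, 0.001]
ft_force: [-0.0, -0.2, -0.7]
grip_width: 0.0931
gripper_force: 0.0
```

Request:
{"op": "play_rows", "data": {
  "translation": [
    [-0.041,0.011,0],
    [-0.083,0.019,0],
    [-0.125,0.023,0],
    [-0.168,0.023,0],
    [-0.21,0.019,0]
  ],
  "turn": [
    [0,0,5.4],
    [0,0,10.7],
    [0,0,16.1],
    [0,0,21.4],
    [0,0,26.8]
  ]
}}

```text
t: 3.7
tool_pos: [0.4601, -0.1398, 0.2189]
tcp_rot: [0.0, 0.892, 0.452, 0.0]
ft_force: [0.4, 0.3, -0.7]
grip_width: 0.093
gripper_force: 0.0
```

Request:
{"op": "play_rows", "data": {
  "translation": [
    [-0.036,0.03,0],
    [-0.077,0.056,0],
    [-0.108,0.078,0],
    [-0.13,0.098,0],
    [-0.153,0.117,0]
  ],
  "turn": [
    [0,0,5.4],
    [0,0,10.7],
    [0,0,16.1],
    [0,0,21.4],
    [0,0,26.8]
  ]
}}

```text
t: 4.2
tool_pos: [0.4645, -0.3322, 0.2188]
tcp_rot: [0.0, 0.973, 0.233, 0.0]
ft_force: [0.9, 0.6, -0.3]
grip_width: 0.0933
gripper_force: 0.0
```

Run:
```python
from h import *
s=monitor.get_state();c=cams.calibration("wrist");im=cams.get_image("wrist")
print(s["t"],s["tool_pos"],s["tcp_rot"],np.round(s["joint_positions"],2))
cv2.imwrite("pics/w1.png",cv2.cvtColor(im,cv2.COLOR_RGB2BGR));np.savez("w1.npz",K=c["camera_matrix"],T=c["world_from_camera"])
print(c)
for o in("oak_rail","side_panel"):
  for r in cams.trace("wrist",o)[:1]:
    m=r["region"].astype(np.uint8);k=max(cv2.findContours(m,0,1)[0],key=cv2.contourArea);b=cv2.boxPoints(cv2.minAreaRect(k))
    print(o,r["score"],m.sum(),np.round(b).tolist(),[np.round(onz(c,p,.036),3).tolist() for p in b])
```

```text
4.2 [ 0.46452025 -0.33219426  0.21882894] [1.19649636e-04 9.72539121e-01 2.32739236e-01 3.04965475e-04] [ 0.05  0.49  0.69  1.99 -0.43  0.81 -0.12]
{'camera_matrix': array([[400.98499215,   0.        , 319.09996274],
       [  0.        , 400.98499215, 240.16805285],
       [  0.        ,   0.        ,   1.        ]]), 'world_from_camera': array([[ 4.52566028e-01,  8.56211448e-01,  2.49170517e-01,
         5.35581004e-01],
       [-8.91730826e-01,  4.34649934e-01,  1.26077631e-01,
        -2.97498974e-01],
       [-3.52837682e-04, -2.79251484e-01,  9.60217936e-01,
         3.86277498e-01],
       [ 0.00000000e+00,  0.00000000e+00,  0.00000000e+00,
         1.00000000e+00]])}
oak_rail 0.75 4367 [[303.0, 147.0], [332.0, 147.0], [332.0, 309.0], [303.0, 309.0]] [[0.512, -0.294, 0.036], [0.523, -0.316, 0.036], [0.389, -0.386, 0.036], [0.376, -0.361, 0.036]]
side_panel 0.57 249 [[52.0, 0.0], [83.0, 0.0], [83.0, 11.0], [52.0, 11.0]] [[0.524, -0.071, 0.036], [0.535, -0.093, 0.036], [0.527, -0.095, 0.036], [0.516, -0.073, 0.036]]
```

View pics/w1.png

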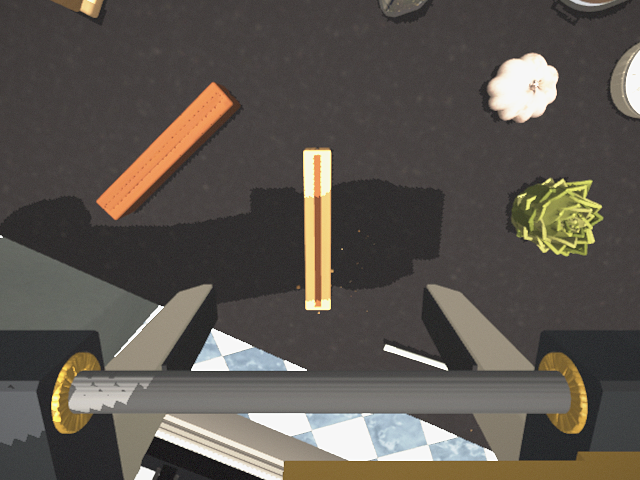

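The wrist picture shows the oak rail upright at columns 304–331, rows 148–310, aligned with the tool. The lateral error is about 0 and the grasp point is 16 mm toward the far end. Nothing is near the fingers, so I'm descending.

Request:
{"op": "play_rows", "data": {
  "translation": [
    [0,0,0.05],
    [0,0,0.1],
    [0,0,0.15],
    [0,0,0.185],
    [0,0,0.2]
  ],
  "turn": [
    [0,0,0],
    [0,0,0],
    [0,0,0],
    [0,0,0],
    [0,0,0]
  ]
}}

```text
t: 4.85
tool_pos: [0.4635, -0.3281, 0.0156]
tcp_rot: [-0.002, 0.972, 0.236, -0.001]
ft_force: [-0.2, -1.0, 0.6]
grip_width: 0.0927
gripper_force: 0.0
```

Request:
{"op": "play_rows", "data": {
  "translation": [
    [0,0,0.006],
    [0,0,0.012],
    [0,0,0.012]
  ],
  "turn": [
    [0,0,0],
    [0,0,0],
    [0,0,0]
  ]
}}

```text
t: 5.15
tool_pos: [0.465, -0.3302, 0.007]
tcp_rot: [0.0, 0.972, 0.235, 0.0]
ft_force: [-0.2, 0.5, 0.2]
grip_width: 0.0934
gripper_force: 0.0
```

Request:
{"op": "play_rows", "data": {
  "translation": [
    [0,0,0],
    [0,0,0],
    [0,0,0],
    [0,0,0],
    [0,0,0]
  ],
  "turn": [
    [0,0,0],
    [0,0,0],
    [0,0,0],
    [0,0,0],
    [0,0,0]
  ],
  "jaw": 1,
  "squeeze": 45
}}

```text
t: 5.65
tool_pos: [0.4647, -0.3306, 0.0069]
tcp_rot: [0.0, 0.972, 0.235, 0.0]
ft_force: [0.1, 0.2, 0.7]
grip_width: 0.0574
gripper_force: 0.0
```

Request:
{"op": "play_rows", "data": {
  "translation": [
    [0,0,0],
    [0,0,0],
    [0,0,0],
    [0,0,0],
    [0,0,0]
  ],
  "turn": [
    [0,0,0],
    [0,0,0],
    [0,0,0],
    [0,0,0],
    [0,0,0]
  ]
}}

```text
t: 6.15
tool_pos: [0.4645, -0.3306, 0.0066]
tcp_rot: [-0.0, 0.972, 0.235, -0.0]
ft_force: [0.6, -0.1, -0.5]
grip_width: 0.0239
gripper_force: 45.0
```

Request:
{"op": "play_rows", "data": {
  "translation": [
    [0,0,0],
    [0,0,0],
    [0,0,0]
  ],
  "turn": [
    [0,0,0],
    [0,0,0],
    [0,0,0]
  ]
}}

```text
t: 6.45
tool_pos: [0.4645, -0.3306, 0.0066]
tcp_rot: [0.0, 0.972, 0.235, -0.0]
ft_force: [0.0, -1.1, -0.7]
grip_width: 0.0242
gripper_force: 45.0
```

Gripped at 24 mm. Next I lift it and carry it toward the jig at height.

Request:
{"op": "play_rows", "data": {
  "translation": [
    [0,0,-0.03],
    [0,0,-0.07],
    [0,0,-0.115],
    [0,0,-0.16],
    [0,0,-0.195]
  ],
  "turn": [
    [0,0,0],
    [0,0,0],
    [0,0,0],
    [0,0,0],
    [0,0,0]
  ]
}}

```text
t: 6.95
tool_pos: [0.4644, -0.3307, 0.204]
tcp_rot: [0.0, 0.972, 0.235, 0.0]
ft_force: [0.9, -0.3, -0.8]
grip_width: 0.0235
gripper_force: 45.0
```

Run:
```python
from h import *
a=np.array([.4645,-.3306,.2016]);b=np.array([.445,-.03,.2016]);N=10
u=np.linspace(0,1,N+1);show([(a+(b-a)*k,-62.8+(-27.2)*k) for k in u])
```

```text
T [[0.012, -0.028, 0.0], [0.024, -0.055, 0.0], [0.036, -0.083, 0.0], [0.048, -0.111, 0.0], [0.06, -0.138, 0.0]]  R [[0, 0, np.float64(2.7)], [0, 0, np.float64(5.4)], [0, 0, np.float64(8.2)], [0, 0, np.float64(10.9)], [0, 0, np.float64(13.6)]]
T [[0.005, -0.03, 0.0], [0.01, -0.059, 0.0], [0.016, -0.089, 0.0], [0.021, -0.119, 0.0], [0.026, -0.148, 0.0]]  R [[0, 0, np.float64(2.7)], [0, 0, np.float64(5.4)], [0, 0, np.float64(8.2)], [0, 0, np.float64(10.9)], [0, 0, np.float64(13.6)]]
```

Request:
{"op": "play_rows", "data": {
  "translation": [
    [0.012,-0.028,0],
    [0.024,-0.055,0],
    [0.036,-0.083,0],
    [0.048,-0.111,0],
    [0.06,-0.138,0]
  ],
  "turn": [
    [0,0,2.7],
    [0,0,5.4],
    [0,0,8.2],
    [0,0,10.9],
    [0,0,13.6]
  ]
}}

```text
t: 7.45
tool_pos: [0.4545, -0.179, 0.2016]
tcp_rot: [-0.0, 0.993, 0.117, 0.0]
ft_force: [0.6, 0.0, -0.5]
grip_width: 0.0233
gripper_force: 45.0
```

Request:
{"op": "play_rows", "data": {
  "translation": [
    [0.005,-0.03,0],
    [0.01,-0.059,0],
    [0.016,-0.089,0],
    [0.021,-0.119,0],
    [0.026,-0.148,0]
  ],
  "turn": [
    [0,0,2.7],
    [0,0,5.4],
    [0,0,8.2],
    [0,0,10.9],
    [0,0,13.6]
  ]
}}

```text
t: 7.95
tool_pos: [0.4451, -0.0291, 0.2017]
tcp_rot: [-0.0, 1.0, -0.001, -0.0]
ft_force: [1.3, -0.2, -0.4]
grip_width: 0.0237
gripper_force: 45.0
```

Run:
```python
from h import *
cams.get_image("top")
s=monitor.get_state();c=cams.calibration("wrist");im=cams.get_image("wrist")
print(s["t"],s["tool_pos"],s["tcp_rot"],np.round(s["joint_positions"],2),s["ft_force"])
cv2.imwrite("pics/w2.png",cv2.cvtColor(im,cv2.COLOR_RGB2BGR));np.savez("w2.npz",K=c["camera_matrix"],T=c["world_from_camera"],p=s["tool_pos"],q=s["tcp_rot"])
print(c["world_from_camera"])
```

```text
8.0 [ 0.44439044 -0.02452656  0.20085206] [-1.19488688e-03  9.99998221e-01 -4.31980877e-04 -1.39393400e-03] [-0.74  0.43  0.94  2.27 -0.55  0.69 -0.97] [-0.62455774  3.47965078 -1.92721349]
[[-9.78959233e-04  9.59174894e-01  2.82811888e-01  5.24471886e-01]
 [-9.99993796e-01  1.79751957e-05 -3.52246337e-03 -2.56183316e-02]
 [-3.38374203e-03 -2.82813582e-01  9.59168926e-01  3.68038841e-01]
 [ 0.00000000e+00  0.00000000e+00  0.00000000e+00  1.00000000e+00]]
```

View pics/w2.png

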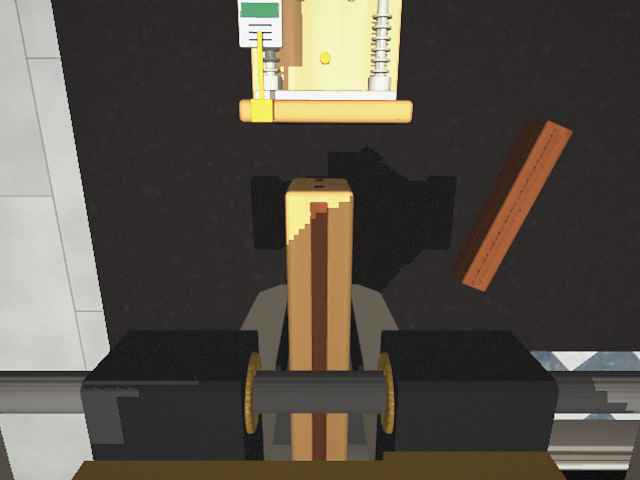

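The wrist view shows the panel top edge with front corners at about (240,122) and (412,122). The rail's top end edge is at row 193, columns 286–352. The arm was still settling, so I'll let it settle and measure again.

Request:
{"op": "play_rows", "data": {
  "translation": [
    [0,0,0],
    [0,0,0],
    [0,0,0]
  ],
  "turn": [
    [0,0,0],
    [0,0,0],
    [0,0,0]
  ]
}}

```text
t: 8.35
tool_pos: [0.4455, -0.0315, 0.2018]
tcp_rot: [0.0, 1.0, -0.001, 0.0]
ft_force: [-0.6, -0.2, -0.8]
grip_width: 0.0236
gripper_force: 45.0
```

Run:
```python
from h import *
s=monitor.get_state();c=cams.calibration("wrist");im=cams.get_image("wrist")
print(s["t"],s["tool_pos"],s["tcp_rot"])
g=cv2.cvtColor(im,cv2.COLOR_RGB2BGR);cv2.imwrite("pics/w3.png",g)
r=cams.trace("wrist","side_panel")[0];m=r["region"].astype(np.uint8);print(r["score"],m.sum())
ys,xs=np.where(m);print(xs.min(),xs.max(),ys.min(),ys.max())
# bright/yellow mask edges
h=g[:,:,2].astype(float)
def fall(v): d=np.diff(v);return int(np.argmin(d)),float(d.min())
fr=[(u,ys.min()+ fall(h[ys.min():ys.max()+8,u])[0]+1) for u in range(xs.min()+6,xs.max()-5,15)];print("front",fr)
A=[onz(c,(u,v),.102) for u,v in fr];A=np.array(A);k=np.polyfit(A[:,1],A[:,0],1);print("front x at mid, yaw deg",np.median(A[:,0]),np.degrees(k[0]))
v=int(ys.max()-6);row=h[v];L=225+np.argmax(np.diff(row[225:265]));Rr=395+np.argmin(np.diff(row[395:435]));print("LR",L+1,Rr+1,v,[np.round(onz(c,(q,v),.102),4).tolist() for q in(L+1,Rr+1)])
r=cams.trace("wrist","oak_rail")[0];m=r["region"].astype(np.uint8);print(r["score"])
zt=s["tool_pos"][2]-.0066+.036
for v in(200,220,240,260,280):
    x=np.where(m[v])[0];a,b=onz(c,(x.min(),v),zt),onz(c,(x.max()+1,v),zt);print(v,x.min(),x.max()+1,np.round((a+b)/2,4),round(np.linalg.norm(a-b),4))
ys=np.where(m[:,319])[0];print("end row",ys.min(),onz(c,(319,ys.min()),zt-.034),onz(c,(319,193),zt))
```

```text
8.35 [ 0.4455396  -0.03154628  0.20180177] [ 3.56798653e-05  9.99999361e-01 -1.10290876e-03  2.43814769e-04]
0.7 6428
228 400 16 125
front [(234, np.int64(50)), (249, np.int64(125)), (264, np.int64(51)), (279, np.int64(125)), (294, np.int64(125)), (309, np.int64(125)), (324, np.int64(125)), (339, np.int64(125)), (354, np.int64(125)), (369, np.int64(125)), (384, np.int64(125))]
front x at mid, yaw deg 0.5240675353687704 18.86010246235333
LR 228 400 119 [[0.5279, 0.026, 0.102], [0.5276, -0.0837, 0.102]]
0.58
200 286 354 [ 0.4994 -0.0325  0.2312] 0.0237
220 286 354 [ 0.4923 -0.0325  0.2312] 0.024
240 287 353 [ 0.4849 -0.0324  0.2312] 0.0237
260 287 353 [ 0.4773 -0.0324  0.2312] 0.024
280 288 352 [ 0.4695 -0.0324  0.2312] 0.0236
end row 179 [ 0.50220752 -0.03209523  0.19720177] [ 0.50188522 -0.03213234  0.23120177]
```

Panel: front x≈0.524, centre y≈-0.029, width 0.110 m, yaw ≈0. Rail: y≈-0.0324, end at x≈0.502. I'm lowering to the mark's height, with the 22 mm gap kept.

Request:
{"op": "play_rows", "data": {
  "translation": [
    [0,-0.003,0.04],
    [0,-0.003,0.08],
    [0,-0.003,0.12],
    [0,-0.003,0.145],
    [0,-0.003,0.153]
  ],
  "turn": [
    [0,0,0],
    [0,0,0],
    [0,0,0],
    [0,0,0],
    [0,0,0]
  ]
}}

```text
t: 9.0
tool_pos: [0.4446, -0.0281, 0.0464]
tcp_rot: [0.0, 1.0, -0.001, -0.002]
ft_force: [0.8, 0.1, 0.4]
grip_width: 0.0235
gripper_force: 45.0
```

Request:
{"op": "play_rows", "data": {
  "translation": [
    [0.004,0,0],
    [0.008,0,0],
    [0.011,0,0],
    [0.011,0,0],
    [0.011,0,0]
  ],
  "turn": [
    [0,0,0],
    [0,0,0],
    [0,0,0],
    [0,0,0],
    [0,0,0]
  ]
}}

```text
t: 9.5
tool_pos: [0.4568, -0.0271, 0.0491]
tcp_rot: [0.0, 1.0, 0.0, 0.001]
ft_force: [-0.6, -0.2, -0.2]
grip_width: 0.0239
gripper_force: 45.0
```

Run:
```python
from h import *
a=cv2.cvtColor(cams.get_image("side"),cv2.COLOR_RGB2BGR)[140:250,220:350];s=monitor.get_state();b=cv2.cvtColor(cams.get_image("wrist"),cv2.COLOR_RGB2BGR)[0:300,150:490]
print(s["t"],s["tool_pos"],s["tcp_rot"],s["ft_force"])
a=cv2.resize(a,(450,380),interpolation=2);b=cv2.resize(b,None,fx=1,fy=380/300)
cv2.imwrite("pics/m1.png",np.hstack([a,b]))
```

```text
9.55 [ 0.45662652 -0.02713466  0.0490114 ] [5.84752679e-06 9.99999944e-01 4.64577045e-05 3.32123313e-04] [-0.22258203  0.23262322 -1.40665704]
```

View pics/m1.png

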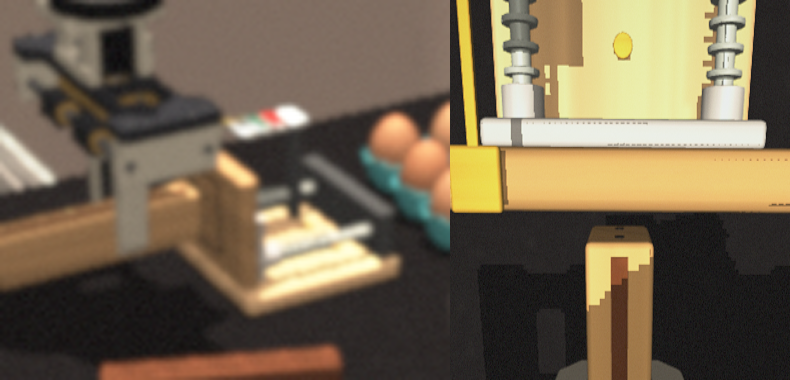

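The left view shows the rail level and aimed at the outline. In the right view its end is a few mm short of the panel. I'm advancing slowly and watching the force.

Request:
{"op": "play_rows", "data": {
  "translation": [
    [0.002,0,0],
    [0.004,0,0],
    [0.006,0,0],
    [0.008,0,0],
    [0.008,0,0]
  ],
  "turn": [
    [0,0,0],
    [0,0,0],
    [0,0,0],
    [0,0,0],
    [0,0,0]
  ]
}}

```text
t: 10.1
tool_pos: [0.4649, -0.0275, 0.0486]
tcp_rot: [0.0, 1.0, -0.0, 0.0]
ft_force: [-0.3, -0.3, -0.6]
grip_width: 0.0239
gripper_force: 45.0
```

Request:
{"op": "play_rows", "data": {
  "translation": [
    [0.001,0,0],
    [0.002,0,0],
    [0.003,0,0],
    [0.004,0,0],
    [0.004,0,0]
  ],
  "turn": [
    [0,0,0],
    [0,0,0],
    [0,0,0],
    [0,0,0],
    [0,0,0]
  ]
}}

```text
t: 10.6
tool_pos: [0.4684, -0.0275, 0.0486]
tcp_rot: [-0.0, 1.0, -0.0, -0.0]
ft_force: [-1.4, -0.5, -0.1]
grip_width: 0.024
gripper_force: 45.0
```

Request:
{"op": "play_rows", "data": {
  "translation": [
    [0.001,0,0],
    [0.002,0,0],
    [0.003,0,0],
    [0.004,0,0],
    [0.004,0,0]
  ],
  "turn": [
    [0,0,0],
    [0,0,0],
    [0,0,0],
    [0,0,0],
    [0,0,0]
  ]
}}

```text
t: 11.1
tool_pos: [0.4722, -0.0274, 0.0486]
tcp_rot: [-0.0, 1.0, -0.0, -0.0]
ft_force: [-3.2, -0.0, 0.7]
grip_width: 0.0236
gripper_force: 45.0
```

Contact came at TCP x≈0.4675, and 3.2 N means about 4.6 mm of travel. About 7 mm more is needed.

Request:
{"op": "play_rows", "data": {
  "translation": [
    [0.001,0,0],
    [0.002,0,0],
    [0.003,0,0],
    [0.004,0,0],
    [0.004,0,0]
  ],
  "turn": [
    [0,0,0],
    [0,0,0],
    [0,0,0],
    [0,0,0],
    [0,0,0]
  ]
}}

```text
t: 11.6
tool_pos: [0.4758, -0.0274, 0.0486]
tcp_rot: [-0.0, 1.0, -0.0, -0.001]
ft_force: [-5.8, -0.1, 2.5]
grip_width: 0.0239
gripper_force: 45.0
```

Request:
{"op": "play_rows", "data": {
  "translation": [
    [0.001,0,0],
    [0.002,0,0],
    [0.003,0,0],
    [0.0035,0,0],
    [0.0035,0,0]
  ],
  "turn": [
    [0,0,0],
    [0,0,0],
    [0,0,0],
    [0,0,0],
    [0,0,0]
  ]
}}

```text
t: 12.1
tool_pos: [0.4785, -0.0274, 0.0485]
tcp_rot: [-0.0, 1.0, -0.0, -0.001]
ft_force: [-8.5, -0.8, 4.1]
grip_width: 0.0241
gripper_force: 45.0
```

Run:
```python
from h import *
F=[]
a=cv2.cvtColor(cams.get_image("side"),cv2.COLOR_RGB2BGR)[140:250,220:350]
s=monitor.get_state();c=cams.calibration("wrist");b=cv2.cvtColor(cams.get_image("wrist"),cv2.COLOR_RGB2BGR);F.append(s["ft_force"])
for i in range(8): cams.get_image("top");F.append(monitor.get_state()["ft_force"])
print(s["t"],s["tool_pos"],s["tcp_rot"],np.round(np.mean(F,0),2),np.std(F,0),s["wrist_torque"])
T=c["world_from_camera"]
# expected image of outline/panel top edges & rail
for X in((.536,.026,.102),(.536,-.084,.102)):print(np.round(proj(c,X)))
b=b[0:300,150:490]
cv2.imwrite("pics/m2.png",np.hstack([cv2.resize(a,(450,380),interpolation=2),cv2.resize(b,None,fx=1,fy=380/300)]))
```

```text
12.15 [ 0.47854766 -0.02744031  0.04854186] [-2.60938101e-04  9.99999253e-01 -5.13227744e-04 -1.07782594e-03] [-8.16 -0.81  3.92] [0.45875032 0.34801841 0.39920699] [-0.16989582  1.70836431 -0.15204223]
[132. 204.]
[514. 203.]
```

View pics/m2.png

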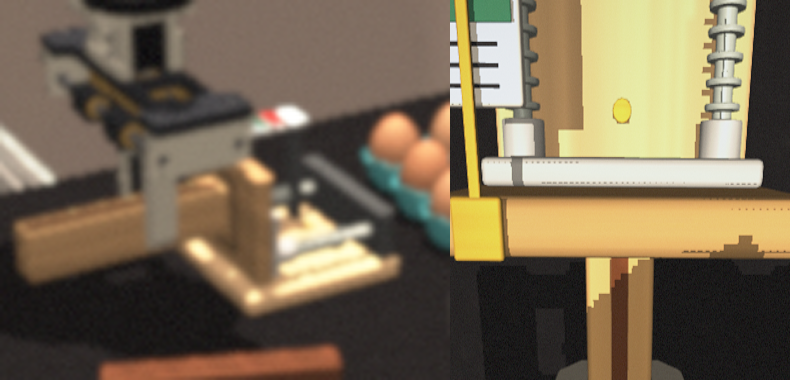

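The side crop shows the rail pressed on the panel inside the outline and looking level. The mean force is 8.2 N, or about 11.7 mm of travel, and the pointer sits at the green field. The vertical force of 3.9 N makes me want to check the rail's pitch before handing in.

Run:
```python
from h import *
c=cams.calibration("side");im=cams.get_image("side");s=monitor.get_state();p=s["tool_pos"]
r=cams.trace("side","oak_rail")[0];m=r["region"].astype(np.uint8);print(r["score"],m.sum())
ys,xs=np.where(m);zb=p[2]-.0066;xe=p[0]+.0565
for x in range(xs.min(),xs.max()+1,4):
    y=np.where(m[:,x])[0];print(x,y.min(),y.max(),end=" | ")
print()
for dx in(-.15,-.1,-.05,0):
  for z in(zb,zb+.036): print(dx,round(z,3),np.round(proj(c,(xe+dx,p[1]-.001-.012,z)),1))
F=[]
for i in range(6): cams.get_image("top");q=monitor.get_state();F.append(np.r_[q["ft_force"],q["tool_pos"]*1000])
print(np.round(np.mean(F,0),2),q["t"])
```

```text
0.84 910
224 206 210 | 228 204 221 | 232 203 220 | 236 202 219 | 240 201 218 | 244 200 217 | 248 199 216 | 252 198 215 | 256 197 214 | 260 197 213 | Traceback (most recent call last):
  File "<stdin>", line 6, in <module>
    return umr_minimum(a, axis, None, out, keepdims, initial, where)
ValueError: zero-size array to reduction operation minimum which has no identity
```

Run:
```python
from h import *
c=cams.calibration("side");im=cams.get_image("side");s=monitor.get_state();p=s["tool_pos"]
r=cams.trace("side","oak_rail")[0];m=r["region"].astype(np.uint8)
for x in range(224,300,4):
    y=np.where(m[:,x])[0]
    if len(y):print(x,y.max(),end=" | ")
print()
zb=p[2]-.0066;xe=p[0]+.0565
for a in(-3,0,3):
  print(a,[np.round(proj(c,(xe+dx,p[1]-.013,zb+dx*np.tan(np.radians(a)))),1).tolist() for dx in(-.15,-.1,-.05,0)])
F=[]
for i in range(6): cams.get_image("top");q=monitor.get_state();F.append(np.r_[q["ft_force"],q["tool_pos"]*1000])
print(np.round(np.mean(F,0),2),q["t"])
```

```text
Traceback (most recent call last):
IndexError: list index out of range
```

Run:
```python
from h import *
c=cams.calibration("side");s=monitor.get_state();p=s["tool_pos"]
for k in range(5):
    cams.get_image("side");r=cams.trace("side","oak_rail")
    if r:break
if r:
  m=r[0]["region"]
  for x in range(224,300,4):
    y=np.where(m[:,x])[0]
    if len(y):print(x,y.max(),end=" | ")
print()
zb=p[2]-.0066;xe=p[0]+.0565
for a in(-3,0,3):
  print(a,[np.round(proj(c,(xe+dx,p[1]-.013,zb+dx*np.tan(np.radians(a)))),1).tolist() for dx in(-.15,-.1,-.05,0)])
F=[]
for i in range(6): cams.get_image("top");q=monitor.get_state();F.append(np.r_[q["ft_force"],q["tool_pos"]*1000])
print(np.round(np.mean(F,0),2),q["t"])
```

```text
224 209 | 228 220 | 232 220 | 236 219 | 240 218 | 244 217 | 248 216 | 252 215 | 256 214 | 260 213 | 272 210 | 276 209 | 280 208 | 284 206 | 
-3 [[229.3, 217.3], [249.2, 213.3], [268.2, 209.5], [286.5, 205.8]]
0 [[229.6, 220.3], [249.3, 215.3], [268.2, 210.4], [286.5, 205.8]]
3 [[229.9, 223.2], [249.4, 217.2], [268.3, 211.4], [286.5, 205.8]]
[ -8.09  -0.7    4.16 478.48 -27.4   48.54] 13.2
```

The observed lower edge matches the level model to within 1 px. Force and pose are steady at 8.1 N, or about 11.6 mm, so I'm handing in.

```bash
python3 -c "
from rig import ctrl;print(ctrl.close_job())"
```

```text
the job is handed in; nothing more can be done
None
```

I handed the job in at about 13 s of robot time; no verdict came back. The arm is still holding the oak rail level against the panel inside the outline, with a steady push of about 8 N (about 11.6 mm of travel, mid-green), and nothing else was touched.

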